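Fit the missing bay label behind the lip of the sample shelf and hold it home

TASK

The bay of the low sample shelf that has no label holder yet has a flanged bushing standing in the way: set the bushing upright in the grey sample tray and let go of it. Then take the wide label holder from the black stand, push it tongue first, label facing out of the shelf, down behind the aluminium lip of that bay, past the sprung strip, until it is fully home on the bottom of the slot. Finish there, still holding it pressed down firmly but without forcing it, so that I can drive its locking screws; leave everything else where it is.

Things in the scene. Friction and masses are not known exactly. Their poses are not given: they have to be found in the camera images.
- channel: Empty aluminium label channel on the front edge of one of the shelf's three bays (140 mm apart; the other two carry a holder already). Fixed. Origin: middle of the slot, on its bottom. x points into the shelf, y along the slot, z up. Slot: 10 mm wide (x -5 to +5), 116 mm long (y), 26 mm deep: its back wall and the white board behind it end at z = +26 mm (100 mm above the table).
- lip_edge (a point): Middle of the top edge of that channel's front lip, at x = -13, z = +36 mm of channel, same axes. The lip is 2 mm thick, upright from the slot's bottom to z = +25 mm, its upper 11 mm flared outward (to -x) as a lead-in.
- flap (a joint): Thin white sprung strip inside the empty slot, hinged along the top of its back wall, slanting down to near the lip at 0; an entering tongue pushes it back (0.15 to 0.35 rad) and is pressed towards the lip by it with 3 to 6 N. This resists the push a little (about 2 to 6 N) from 20 mm above the bottom on, before the hard stop on the bottom.
- seat: The rubber bottom of the empty slot, fixed; origin and axes as channel (its top is at z = 0).
- bushing_mid (a point): Centre of the aluminium flanged bushing that stands on the shelf board, over part of the empty slot. 45 mm tall: flange 56 mm in diameter, 8 mm thick, at the bottom, above it a plain round body 36 mm in diameter. The point lies on its axis 22.5 mm above its underside; z is its axis (up). 110 to 225 g. Other parts are at least 55 mm from its axis.
- tray: Grey plastic sample tray on the table, 130 mm (x) by 190 mm (y), 22 mm high, walls and floor 4 mm thick, fixed. Origin: centre of its underside. A steel bearing race (42 mm across, 14 mm high) lies in it near its +y end.
- tray_free (a point): The middle of the free half of the tray's floor: on the floor's upper face (4 mm above the table), 42 mm to the -y side of the tray's centre; axes as the tray's.
- holder_mid (a point): Wide label holder, upright in the long slot of the black stand: a grey pocket 90 mm wide (y), 50 mm tall, 8 mm thick (x), paper label on its -x face, above a clear tongue 84 mm wide, 5 mm thick, reaching 28 mm below the pocket. The point is the pocket's middle: 25 mm below the top edge, 53 mm above the tongue's lower edge. z up, -x the way the label faces. 40 to 65 g.
- holder_foot (a point): The middle of the lower edge of the wide holder's tongue, 53 mm below holder_mid; same axes.
- stand: Black slotted stand on the table, 60 mm (x) by 190 mm (y), 30 mm high, fixed; origin at the centre of its underside. The wide holder stands in its long slot (centre at y = +43 mm), its tongue 24 mm deep in the 7 mm slot, its lower edge 6 mm above the table; lift it straight up.
- narrow: Narrow label holder (55 mm wide) in the short slot of the stand; origin at the middle of its tongue's lower edge. To be left there.
- shaft: Stepped steel shaft standing at the back of a shelf bay, 40 mm across, 56 mm tall; origin at the centre of its underside. To be left alone.
- gear: Dark steel gear wheel lying at the back of a shelf bay, 60 mm across, 26 mm tall; origin at the centre of its underside. To be left alone.
- bracket: Aluminium angle bracket at the back of a shelf bay, 36 by 48 mm, 46 mm tall; origin at the centre of its underside. To be left alone.
- race: Steel bearing race lying in the tray, 42 mm across, 14 mm tall; origin at the centre of its underside. To be left alone.
- caliper: Digital caliper lying on the table in front of the robot, 210 mm long, 12 mm high; origin at its centre, on the table. To be left alone.
- ring_gauge: Steel ring gauge, 48 mm across, 30 mm tall, at the right of the table; origin at the centre of its underside. To be left alone.
- mouse: Black computer mouse at the left of the table, 105 by 60 mm, 30 mm high; origin at the centre of its underside. To be left alone.
Not all that is in view belongs to the job. Leave any yellow look-alike of the part that bears bushing_mid alone.

How it is judged:
On the way, in this order (a step that is already met when the one before it is completed fails the run):
1. the bushing stands upright in the tray, let go (x of bushing_mid in the frame of tray between -0.062 and 0.062 m and y of bushing_mid in the frame of tray between -0.092 and 0.092 m and z of bushing_mid in the frame of tray below 0.032 m and angle between bushing_mid's own z axis and vertical below 0.15 rad and linear speed of bushing below 0.03 m/s and contact force between bushing and the arm below 0.1 N and contact force between bushing and the fingers below 0.1 N), for 0.2 s.
2. the wide label holder is lifted clear of the stand (height (world z) of holder_foot above 0.045 m and distance between holder_foot and stand above 0.06 m), for 0.1 s.
3. the holder is fully home behind the lip of the empty bay and pressed down (z of holder_foot in the frame of channel between -0.003 and 0.0025 m and x of holder_foot in the frame of channel between -0.006 and 0.006 m and y of holder_foot in the frame of channel between -0.025 and 0.025 m and angle between holder_mid's own z axis and vertical below 0.12 rad and angle between the y axis of holder_mid and the y axis of channel, either way round below 0.1 rad and x of lip_edge in the frame of holder_mid below -0.003 m and contact force between holder and seat between 3 and 40 N and contact force between holder and the fingers above 2 N and linear speed of holder below 0.02 m/s), for 0.3 s.
At the end, for the whole second after the job is handed in: Wide holder in the empty bay's slot: foot within 2.5 mm of the seat, upright (7 deg), in line (6 deg), within 25 mm of the middle, label out, held by the robot (over 2 N) and pressed on the seat with 3 to 40 N for the last second. Bushing upright in the tray, at rest, let go (all of step 1 and all of step 3); the arm keeps its last pose, push and grip.
It fails at once if a bystander is moved by more than 25 mm (distance of any of shaft, gear, bracket, race, narrow, caliper, ring_gauge, mouse from where it was at the start of the episode above 0.025 m).
It fails at once if the holder is forced onto the seat with more than 60 N (contact force between holder and seat above 60 N).
It also fails if it takes over 69 s, if anything falls off the work surface, if the arm or the gripper's body presses on something with over 40 N, if the wrist force passes 120 N, or if a joint passes its speed limit or range.

ROBOT

A 7-joint arm with a two-finger parallel gripper is mounted at the origin on the work surface. World frame = base frame: x ahead of the robot, y to its left, z up, the work surface at z = 0. Lengths are in m, angles in rad, forces in N, time in s.
With the tool pointing down it reaches from about 0.425 to 0.925 m from the base axis. Payload 6.8 kg.
Tool frame: the origin (TCP) lies between the finger pads; the fingertips stand 14 mm ahead of it and the grasp point (between the pads) lies 5 mm behind it; x points along the fingers, y is the direction in which the jaws open and shut, and the axes are right-handed (so a half turn about x gives the same grasp; the last joint's range is limited). The gripper opens to 85 mm and grips with 20 to 120 N. Pads are 22 mm wide; open, the fingers measure 114 mm over their backs; the gripper's body (76 mm by 85 mm) begins 54 mm behind the grasp point. The pads swing forward as they close: fully open they stand 13 mm farther back than shut.
Start: joints at [1.029, 0.477, 0.022, 1.555, -0.011, 1.109, -0.083], TCP at [0.284, -0.612, 0.245] pointing down, gripper open.
Joint ranges: [-2.96, 2.96], [-0.34, 2.1], [-1.41, 1.46], [0.24, 2.44], [-1.37, 4.51], [0.17, 1.92], [-2.96, 2.96]. Speed limits (rad/s): [2.39, 2.39, 3.14, 3.14, 3.14, 3.14, 3.14].

INTERFACE

Orientations are given as [roll, pitch, yaw] about the fixed x, y, z axes, in that order (R = Rz(yaw) Ry(pitch) Rx(roll)).
In Python, from rig import get_obs, camera, camera_info, close_job gives the robot as it stands. The module is installed in compiled form; this text tells all that it offers.
- The arm moves only by the shell command python3 -m inch 'ROWS'. ROWS is JSON, a list of rows, each a list of 7 numbers: the finger opening in mm, from 0 to 85.4, then the shift along the world's x, y, z in mm, then the turn, a rotation vector about the world's x, y, z in degrees. A call has 1 to 12 rows; each row shifts and turns the pose as measured when the row begins; what a row does not reach is not made up. A row lasts 1/8 s, in which the tool goes at most 62.5 mm and 10.7 degrees, less where a joint would pass 70% of its speed; a pose out of reach is approached as far as the arm can. A call is refused whole if a number of a shift passes 62.5 or a number of a turn 10.7, either way. A call with a gripper value outside its range is refused whole. The fingers move at their own pace and stop on an object; the grip force is fixed at half the most. Time passes only in rows, so rows that do not move let the fingers close. It gives the time, the measured TCP pose, the force and the opening at its end, in the units of the state.
- get_obs(): the state, without advancing time (a new reading comes with each control period).
- camera(name): name is "scene" or "top"; returns (picture, depth): 384x512x3 uint8, red, green, blue; 384x512 float32, m along the optical axis (not along the pixel's ray), 0 where there is no reading.
- camera_info(name): a dict with "fx", "fy", "cx", "cy" (pixels), "R" (3x3) and "t" (3): a world point X has camera coordinates R X + t. Camera axes: x right, y down, z forward; pixel columns grow to the right and rows downward; lengths in m; the calibration is good to about 2 mm. A picture is of the moment at which its call begins. camera_info takes no time and is no camera call.
- close_job(): hands the job in, once; it reports no verdict.
The state is a dict: "clock": time; "q": joint angles; "dq": joint speeds; "joint_efforts": joint torques, N m; "tool_pos": TCP position; "ee_rot": TCP orientation; "contact_force": force on the tool from outside, world axes, zero at the start; "ft_torque": the same for the moment, N m; "grip_width": opening from 0.0 (shut) to 1.0 (fully open).
Only numpy, scipy, OpenCV 4.12 (cv2) and the standard library are available. Lean on these libraries where they do the work, as an engineer would, in place of code of your own. Each camera call takes 0.05 s, during which the arm holds its last target.

## Working session

There is one attempt and no reset: what is moved stays moved. The work goes in short steps, Python scripts to look and compute and a shell command to move; the robot and the scene stay as the last step left them, time stands still between calls to the robot, and variables do not carry over. Pictures are saved under pics/ and viewed, and the job is handed in when it is done.

```bash
mkdir -p pics; cat > h.py <<'E'
import numpy as np,cv2
from rig import get_obs,camera,camera_info
def snap(n,tag):
    p,d=camera(n); np.savez(f'{tag}.npz',p=p,d=d); cv2.imwrite(f'pics/{tag}.png',p[...,::-1]); return p,d
def cloud(n,d):
    i=camera_info(n);v,u=np.mgrid[:d.shape[0],:d.shape[1]]
    c=np.stack([(u-i['cx'])/i['fx']*d,(v-i['cy'])/i['fy']*d,d],-1)
    w=(c-i['t'])@np.array(i['R']); w[d==0]=np.nan; return w
E
python3 - <<'E'
from h import *
for n in('scene','top'):
    snap(n,n+'0'); i=camera_info(n); print(n,i['fx'],-np.array(i['R']).T@i['t'],np.round(i['R'],2).tolist())
o=get_obs();print(o)
E
```

```text
scene 445.01192855111367 [1.34093634 0.19803349 1.09009888] [[-0.24, 0.97, -0.01], [0.76, 0.18, -0.62], [-0.6, -0.16, -0.78]]
top 471.03930556301634 [0.38404552 0.00324387 1.70727765] [[-0.0, -1.0, -0.01], [-0.99, 0.0, -0.12], [0.12, 0.01, -0.99]]
{'clock': 0.1, 'q': array([ 1.0289413 ,  0.47774121,  0.0223456 ,  1.55636844, -0.01146911,
        1.10930923, -0.08306959]), 'dq': array([-0.00049241, -0.00086782, -0.00144704, -0.00357655,  0.00134963,
       -0.00161228, -0.00032927]), 'joint_efforts': array([ 5.48013108e-03, -5.97758639e+01,  1.61391858e+00, -2.81953132e+01,
        1.27716290e-02,  5.04687967e-03,  4.42550444e-06]), 'tool_pos': array([ 0.2834505 , -0.61202474,  0.24440036]), 'ee_rot': array([-1.48027642,  1.56909834,  2.09513271]), 'contact_force': array([0.38263231, 0.05674043, 0.24932184]), 'ft_torque': array([ 0.00431312, -0.03057047, -0.01176765]), 'grip_width': 1.0027794381015562}
```

View pics/scene0.png

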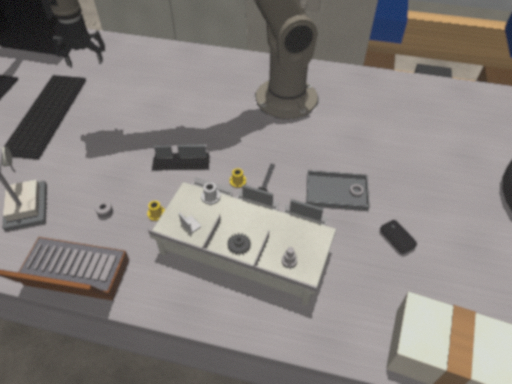

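View pics/top0.png

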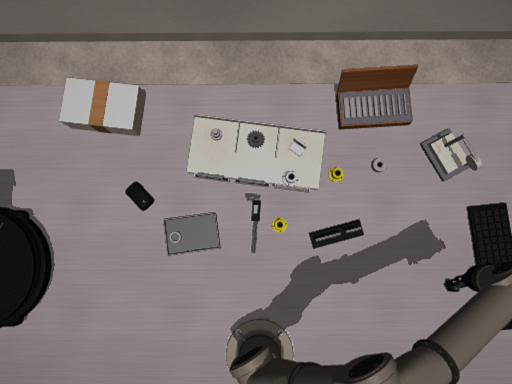

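```bash
python3 - <<'E'
from h import *
a=np.load('top0.npz');p=a['p'];cv2.imwrite('pics/c1.png',cv2.resize(p[105:265,155:375,::-1],None,fx=3.6,fy=3.6,interpolation=2))
a=np.load('scene0.npz');p=a['p'];cv2.imwrite('pics/c2.png',cv2.resize(p[130:300,140:380,::-1],None,fx=3.3,fy=3.3,interpolation=2))
w=cloud('top',np.load('top0.npz')['d']); v=cloud('scene',a['d'])
for n,c,q in(('bush',w,(291,177)),('tray',w,(191,233)),('board',w,(220,165)),('table',w,(300,270)),('holder',w,(323,238)),('bush_s',v,(210,186)),('tab_s',v,(240,135))):
    print(n,np.round(c[q[1],q[0]],4))
E
```

```text
bush [ 0.6015 -0.1086  0.1489]
tray [nan nan nan]
board [0.6511 0.1328 0.0998]
table [ 0.2872 -0.1471  0.004 ]
holder [ 0.3995 -0.2204  0.0826]
bush_s [ 0.6017 -0.1037  0.1483]
tab_s [ 0.2398 -0.1161  0.0039]
```

View pics/c1.png

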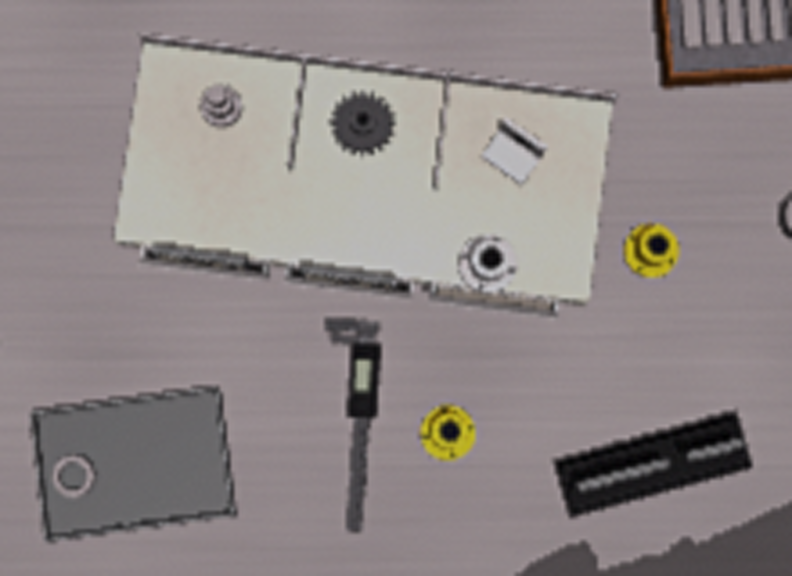

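View pics/c2.png

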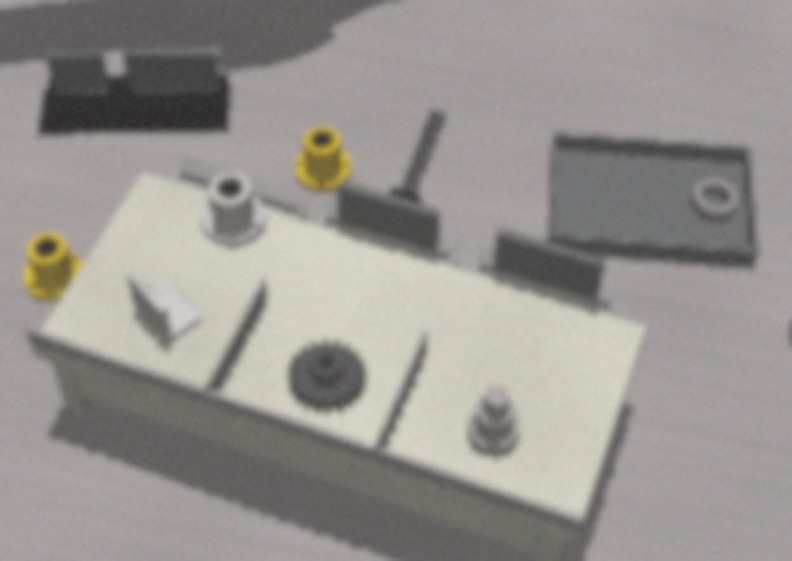

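```bash
cat > m.py <<'E'
from h import *
def both(t='0'):
    return {n:(np.load(f'{n}{t}.npz')['p'],cloud(n,np.load(f'{n}{t}.npz')['d'])) for n in('top','scene')}
def sel(w,x,y,z):
    return (w[...,0]>x[0])&(w[...,0]<x[1])&(w[...,1]>y[0])&(w[...,1]<y[1])&(w[...,2]>z[0])&(w[...,2]<z[1])
def rect(P):
    c,s,a=cv2.minAreaRect((P[:,:2]*1000).astype(np.float32));return np.round(c,1),np.round(s,1),round(a,1)
E
python3 - <<'E'
from m import *
from scipy.spatial.transform import Rotation as R
o=get_obs();print(np.round(R.from_euler('xyz',o['ee_rot']).as_matrix(),3))
B=both()
for n,(p,w) in B.items():
    print(n)
    t=w[sel(w,(.35,.5),(-.1,0.02),(-.02,.01))][:,2];print('table',np.median(t),t.std())
    t=w[sel(w,(.62,.75),(-.2,.25),(.09,.11))];print('board',np.median(t[:,2]),t[:,2].std(),rect(t))
    b=w[sel(w,(.55,.66),(-.16,-.05),(.135,.16))];print('bush',len(b),b.mean(0).round(4),np.ptp(b,axis=0).round(4))
    s=w[sel(w,(.3,.5),(-.4,-.1),(.045,.12))];print('holders',len(s),rect(s),np.percentile(s[:,2],[50,90,99]))
    s=w[sel(w,(.3,.5),(-.4,-.1),(.02,.12))];print('stand',len(s),rect(s))
    s=w[sel(w,(.3,.5),(.05,.32),(.012,.06))];print('traywalls',len(s),rect(s))
E
```

```text
[[-0.001  0.42  -0.907]
 [ 0.001 -0.907 -0.42 ]
 [-1.    -0.002  0.   ]]
top
table 0.0006510242695470834 0.004225459693884768
board 0.10058755447358184 0.0036625590325774925 (array([685. ,  23.9]), array([447.7, 130. ]), 90.0)
bush 92 [ 0.6042 -0.1078  0.1456] [0.0337 0.034  0.0181]
holders 120 (array([ 415.1, -271. ]), array([  8.4, 163.8]), 15.0) [0.08225315 0.08759219 0.09226091]
stand 638 (array([ 415.5, -272.4]), array([ 44.2, 179.4]), 15.0)
traywalls 250 (array([399. , 208.6]), array([176.4, 230.7]), 7.4)
scene
table 0.00280614264316371 0.0028865446831344136
board 0.10190628903137426 0.002152325593229399 (array([685.,  25.]), array([449.8, 129.9]), 90.0)
bush 132 [ 0.6053 -0.1061  0.1453] [0.0372 0.0344 0.0154]
holders 482 (array([ 413., -271.]), array([ 16.7, 164.3]), 14.8) [0.06919074 0.08561316 0.09003809]
stand 1029 (array([ 414.2, -271.5]), array([ 49.9, 180.4]), 14.9)
traywalls 518 (array([415.4, 237.2]), array([137.3, 180.7]), 7.5)
```

```bash
python3 - <<'E'
from m import *
B=both()
def px(n,u,v,z):
    i=camera_info(n);R=np.array(i['R']);d=R.T@np.array([(u-i['cx'])/i['fx'],(v-i['cy'])/i['fy'],1]);c=-R.T@i['t'];return (c+d*(z-c[2])/d[2]).round(4)
for u,v in((32,410),(217,387),(237,515),(50,540)):print('tray corner',px('top',155+u/3.6,105+v/3.6,.022))
for u,v in((556,137),(750,150),(755,262),(549,243)):print('tray corner s',px('scene',140+u/3.3,130+v/3.3,.022))
a,b=np.deg2rad(15),0
for n,(p,w) in B.items():
    print(n)
    s=w[sel(w,(.3,.5),(-.4,-.1),(.05,.12))]
    y=s[:,1]*np.cos(a)-s[:,0]*np.sin(a); print(np.histogram(y,np.arange(-.50,-.26,.01)))
    h=w[sel(w,(.53,.66),(-.06,.30),(.118,.17))]
    for lo,hi in((-.05,.08),(.1,.3)):
        q=h[(h[:,1]>lo)&(h[:,1]<hi)]; print('shelf holder',len(q),rect(q),q.mean(0).round(4))
    e=w[sel(w,(.62,.8),(-.25,.3),(.09,.112))]
    # front edge & sides
    f=w[sel(w,(.5,.66),(-.25,.3),(.05,.2))]
    for y0 in np.arange(-.2,.27,.02):
        g=f[(abs(f[:,1]-y0)<.006)]; print(round(y0,2),len(g),g[np.argsort(g[:,0])[:5]].round(3)[:,[0,2]].tolist() if len(g) else '')
E
```

```text
tray corner [0.4694 0.3388 0.022 ]
tray corner [0.4918 0.1549 0.022 ]
tray corner [0.3655 0.1342 0.022 ]
tray corner [0.3415 0.3184 0.022 ]
tray corner s [0.3702 0.1458 0.022 ]
tray corner s [0.3432 0.3302 0.022 ]
tray corner s [0.4786 0.3454 0.022 ]
tray corner s [0.5008 0.1604 0.022 ]
top
(array([0, 0, 0, 0, 2, 7, 8, 7, 8, 8, 6, 0, 7, 8, 6, 8, 8, 9, 5, 8, 9, 4,
       0]), array([-0.5 , -0.49, -0.48, -0.47, -0.46, -0.45, -0.44, -0.43, -0.42,
       -0.41, -0.4 , -0.39, -0.38, -0.37, -0.36, -0.35, -0.34, -0.33,
       -0.32, -0.31, -0.3 , -0.29, -0.28, -0.27]))
shelf holder 98 (array([589.2,  24.9]), array([88.6,  9.6]), 82.2) [0.588  0.0252 0.1472]
shelf holder 101 (array([607.6, 162.5]), array([89. ,  9.4]), 81.8) [0.6063 0.1614 0.1464]
-0.2 103 [[0.568, 0.087], [0.568, 0.086], [0.569, 0.076], [0.569, 0.105], [0.57, 0.102]]
-0.18 95 [[0.571, 0.089], [0.571, 0.087], [0.572, 0.083], [0.572, 0.108], [0.573, 0.104]]
-0.16 97 [[0.555, 0.115], [0.555, 0.111], [0.556, 0.103], [0.556, 0.1], [0.559, 0.108]]
-0.14 95 [[0.555, 0.114], [0.555, 0.109], [0.558, 0.114], [0.558, 0.113], [0.559, 0
[... 3535 characters left out ...]
.105], [0.59, 0.102], [0.596, 0.105], [0.597, 0.102], [0.599, 0.099]]
0.12 117 [[0.588, 0.112], [0.592, 0.107], [0.592, 0.084], [0.593, 0.113], [0.594, 0.106]]
0.14 136 [[0.598, 0.153], [0.599, 0.155], [0.601, 0.152], [0.601, 0.094], [0.601, 0.154]]
0.16 130 [[0.601, 0.15], [0.601, 0.155], [0.602, 0.153], [0.602, 0.152], [0.602, 0.155]]
0.18 128 [[0.603, 0.151], [0.604, 0.154], [0.605, 0.155], [0.606, 0.154], [0.607, 0.155]]
0.2 125 [[0.607, 0.152], [0.607, 0.154], [0.607, 0.153], [0.609, 0.153], [0.609, 0.151]]
0.22 91 [[0.599, 0.109], [0.601, 0.111], [0.602, 0.111], [0.602, 0.111], [0.602, 0.109]]
0.24 45 [[0.624, 0.1], [0.625, 0.102], [0.626, 0.101], [0.627, 0.101], [0.629, 0.103]]
0.26 0
```

Candidates for the bushing: the aluminium one on the shelf at top (291,177) / scene (210,192), and the yellow look-alikes at top (280,225) and (336,174). I choose the aluminium one, since the crops show it standing at the bare channel's board edge. It is measured at about (0.6045, -0.107). The empty channel is at about (0.5705, -0.113), yaw -7.7°. The wide holder's label faces the robot, because the grey back is what the rear camera sees.

```bash
python3 -m inch '[[60,27,42,0,0,0,0],[60,27,42,0,0,0,0],[60,27,42,0,0,0,0],[60,27,42,0,0,0,0],[60,27,42,0,0,0,0],[60,27,42,0,0,0,0],[60,27,42,0,0,0,0],[60,27,42,0,0,0,0],[60,27,42,0,0,0,0],[60,27,42,0,0,0,0],[60,27,42,0,0,0,0],[60,0,0,0,0,0,0]]'
```

```text
clock: 1.6
tool_pos: [0.583, -0.132, 0.2397]
ee_rot: [-1.061, 1.561, 2.512]
contact_force: [-0.6, -0.0, -0.3]
grip_width: 0.704
```

```bash
python3 -m inch '[[60,20,23,-20,0,0,0],[60,1,2,-30,0,0,0],[60,0,0,-25,0,0,0],[60,0,0,0,0,0,0]]'; python3 - <<'E'
from h import *
from scipy.spatial.transform import Rotation as R
o=get_obs();print(o['tool_pos'],np.round(R.from_euler('xyz',o['ee_rot']).as_matrix(),3).tolist())
a=snap('top','t1')[0];b=snap('scene','s1')[0]
x=cv2.resize(a[130:230,230:350,::-1],None,fx=3.3,fy=3.3);y=cv2.resize(b[150:250,150:270,::-1],None,fx=3.3,fy=3.3)
cv2.imwrite('pics/c3.png',np.hstack([x,y]))
E
```

```text
clock: 2.1
tool_pos: [0.603, -0.1091, 0.1619]
ee_rot: [-0.793, 1.56, 2.778]
contact_force: [0.6, -0.4, 1.0]
grip_width: 0.703
[ 0.60296407 -0.10905641  0.16191761] [[-0.01, 0.417, -0.909], [0.004, -0.909, -0.417], [-1.0, -0.008, 0.008]]
```

View pics/c3.png

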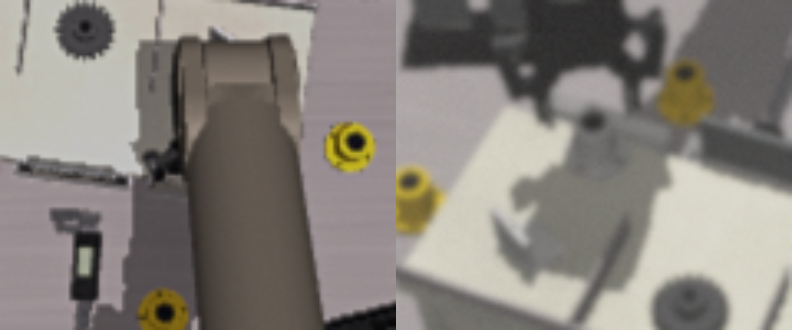

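```bash
python3 - <<'E'
from h import *
from scipy.spatial.transform import Rotation as R
o=get_obs();M=R.from_euler('xyz',o['ee_rot']).as_matrix()
i=camera_info('scene')
b=cv2.imread('pics/s1.png');b=cv2.resize(b[60:260,120:340],None,fx=3.5,fy=3.5)
for l in ([.014,.03,0],[.014,-.03,0],[.014,.044,0],[.014,-.044,0],[0,0,0]):
    X=o['tool_pos']+M@np.array(l); c=np.array(i['R'])@X+i['t'];u=i['fx']*c[0]/c[2]+i['cx'];v=i['fy']*c[1]/c[2]+i['cy'];print(l,u,v)
    cv2.circle(b,(int((u-120)*3.5),int((v-60)*3.5)),4,(0,0,255),1)
cv2.imwrite('pics/c4.png',b)
E
```

```text
[0.014, 0.03, 0] 196.84211730779273 187.56972598887825
[0.014, -0.03, 0] 218.43441493796036 184.30362894576282
[0.014, 0.044, 0] 191.77184570733448 188.3366660971376
[0.014, -0.044, 0] 223.44078981462528 183.54635399237588
[0, 0, 0] 207.2299818360827 182.65926349396275
```

View pics/c4.png

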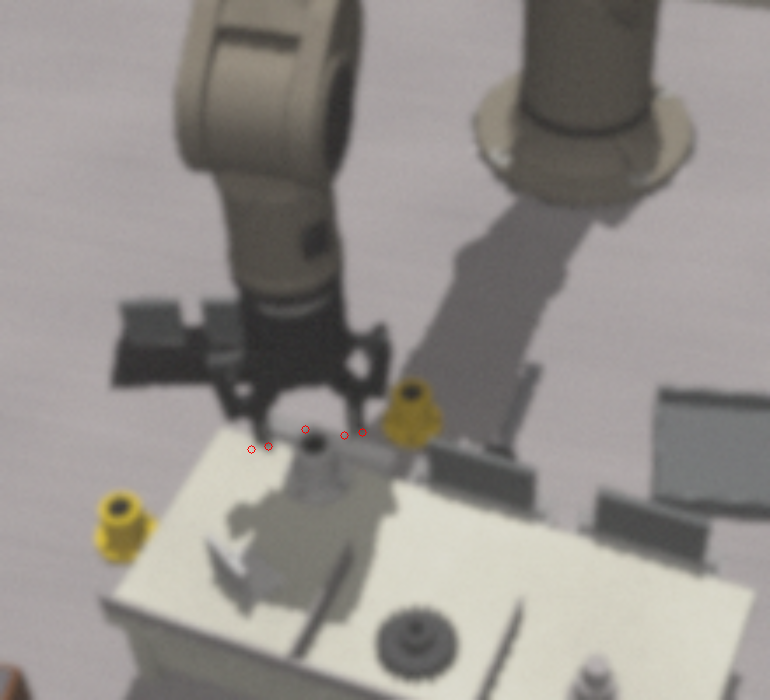

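The fingers straddle the bushing: its bore is at crop (315,440), the tips at (262,440) and (355,425). Next I descend and grip.

```bash
python3 -m inch '[[60,2,2,-18,0,0,0],[60,0,0,-17,0,0,0],[60,0,0,-2,0,0,0],[30,0,0,0,0,0,0],[20,0,0,0,0,0,0],[20,0,0,0,0,0,0],[20,0,0,0,0,0,0],[20,0,0,0,0,0,0]]'
```

```text
clock: 3.2
tool_pos: [0.6077, -0.1083, 0.1273]
ee_rot: [-1.269, 1.568, 2.3]
contact_force: [-0.5, -0.1, -3.0]
grip_width: 0.402
```

```bash
python3 -m inch '[[20,0,0,15,0,0,0],[20,0,0,35,0,0,0],[20,0,0,35,0,0,0],[20,-10,0,10,0,0,0],[20,-30,20,0,0,0,0],[20,-30,40,0,0,0,0],[20,-30,40,0,0,0,0],[20,-25,40,0,0,0,0],[20,-20,40,0,0,0,0],[20,-15,40,0,0,0,0],[20,0,40,0,0,0,0],[20,0,0,0,0,0,0]]'; python3 - <<'E'
from h import *
a=snap('top','t2')[0];b=snap('scene','s2')[0]
x=cv2.resize(a[150:270,150:270,::-1],None,fx=3.3,fy=3.3);y=cv2.resize(b[110:230,260:380,::-1],None,fx=3.3,fy=3.3)
cv2.imwrite('pics/c5.png',np.hstack([x,y]))
E
```

```text
clock: 4.7
tool_pos: [0.4332, 0.1549, 0.2251]
ee_rot: [-0.069, 1.566, -2.785]
contact_force: [1.7, -0.1, -2.3]
grip_width: 0.404
```

View pics/c5.png

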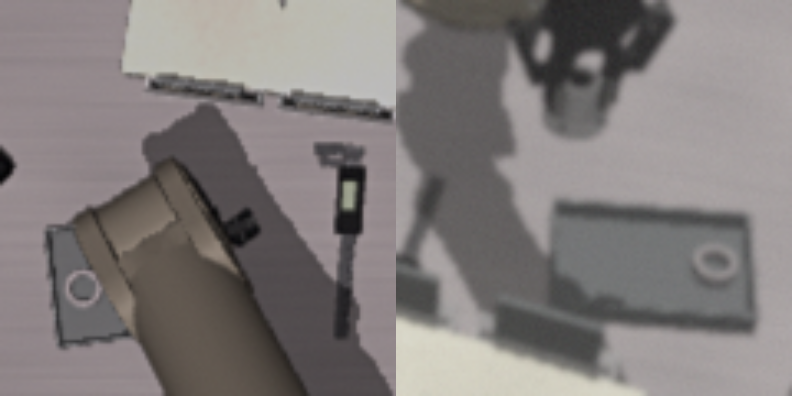

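```bash
python3 -m inch '[[20,-6,22,0,0,0,0],[20,-5,14,-20,0,0,0],[20,0,0,-40,0,0,0],[20,0,0,-40,0,0,0],[20,0,0,-40,0,0,0],[20,0,0,-25,0,0,0],[20,0,0,-8,0,0,0],[20,0,0,0,0,0,0]]'
```

```text
clock: 5.8
tool_pos: [0.4248, 0.1771, 0.0481]
ee_rot: [0.916, 1.563, -1.823]
contact_force: [-1.3, 1.7, 0.9]
grip_width: 0.407
```

```bash
python3 -m inch '[[20,-2,12,0,0,0,0],[20,0,8,0,0,0,0],[20,0,0,-8,0,0,0],[20,0,0,-5,0,0,0],[20,0,0,-2,0,0,0],[20,0,0,0,0,0,0]]'
```

```text
clock: 6.55
tool_pos: [0.4237, 0.1969, 0.033]
ee_rot: [1.135, 1.562, -1.606]
contact_force: [-0.2, -0.4, -1.9]
grip_width: 0.408
```

```bash
python3 -m inch '[[20,0,0,-2,0,0,0],[20,0,0,0,0,0,0]]'; python3 -m inch '[[45,0,0,-0.5,0,0,0],[60,0,0,0,0,0,0],[65,0,0,0,0,0,0],[65,0,0,0,0,0,0],[65,0,0,25,0,0,0],[65,0,0,50,0,0,0],[65,-10,-30,50,0,0,0],[65,-10,-50,20,0,0,0],[65,-10,-50,0,0,0,0],[65,0,-50,0,0,0,0],[65,0,-50,0,0,0,0],[65,0,0,0,0,0,0]]'; python3 - <<'E'
from m import *
from scipy.spatial.transform import Rotation as R
o=get_obs();print(np.round(R.from_euler('xyz',o['ee_rot']).as_matrix(),3).tolist())
a=snap('top','top3')[0];b=snap('scene','scene3')[0]
x=cv2.resize(a[150:270,150:270,::-1],None,fx=3.3,fy=3.3);y=cv2.resize(b[110:230,260:380,::-1],None,fx=3.3,fy=3.3)
cv2.imwrite('pics/c6.png',np.hstack([x,y]))
for n,(p,w) in both('3').items():
    q=w[sel(w,(.36,.48),(.14,.26),(.035,.07))];print(n,len(q),q.mean(0).round(3),np.ptp(q,axis=0).round(3))
E
```

```text
clock: 6.8
tool_pos: [0.4239, 0.1968, 0.0315]
ee_rot: [1.181, 1.562, -1.56]
contact_force: [-0.5, -0.2, 1.0]
grip_width: 0.408
clock: 8.3
tool_pos: [0.3931, -0.0389, 0.1818]
ee_rot: [1.802, 1.561, -0.938]
contact_force: [0.4, 0.1, -0.8]
grip_width: 0.762
[[0.006, 0.391, -0.92], [-0.008, -0.92, -0.391], [-1.0, 0.01, -0.002]]
top 82 [0.422 0.193 0.049] [0.035 0.033 0.02 ]
scene 118 [0.424 0.195 0.049] [0.036 0.034 0.021]
```

View pics/c6.png

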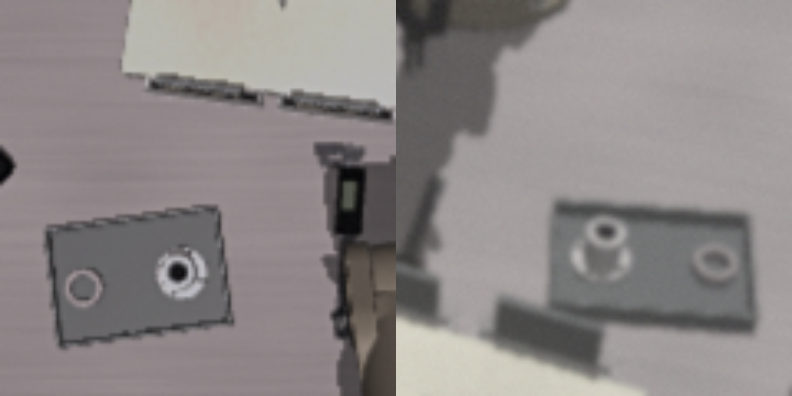

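```bash
python3 - <<'E'
from m import *
c,s=np.cos(np.deg2rad(15)),np.sin(np.deg2rad(15));Rm=np.array([[c,-s],[s,c]])
for n,(p,w) in both('0').items():
    q=w[sel(w,(.3,.5),(-.4,-.1),(.05,.12))]; l=q[:,:2]@Rm
    k=l[:,1]>-.39; L=l[k]; y=(L[:,1].min()+L[:,1].max())/2
    T=L[q[k][:,2]>.072]; x=np.median(T[:,0]); print(n,k.sum(),L[:,1].min(),L[:,1].max(),'x',x,T[:,0].min(),T[:,0].max(),'world',Rm@[x,y],'ztop',np.percentile(q[k][:,2],[80,95]))
    q=w[sel(w,(.3,.5),(-.4,-.1),(.02,.04))];l=q[:,:2]@Rm;print('stand',l.min(0),l.max(0),Rm@((l.min(0)+l.max(0))/2))
for n,(p,w) in both('3').items():
    f=w[sel(w,(.5,.66),(-.25,-.03),(.05,.13))]
    for y0 in np.arange(-.2,-.03,.02):
        g=f[(abs(f[:,1]-y0)<.006)]; print(n,round(y0,2),len(g),g[np.argsort(g[:,0])[:5]].round(3)[:,[0,2]].tolist() if len(g) else '')
a=np.load('top3.npz')['p'][150:210,250:340,::-1];b=np.load('scene3.npz')['p'][160:220,165:255,::-1]
cv2.imwrite('pics/c7.png',np.vstack([cv2.resize(i,None,fx=5,fy=5,interpolation=2) for i in(a,b)]))
E
```

```text
top 72 -0.37875214559055714 -0.28733374512442256 x 0.3309054340740767 0.32666663875079277 0.3349203099370685 world [ 0.40582796 -0.23605015] ztop [0.08640339 0.0893435 ]
stand [ 0.30871096 -0.46037553] [ 0.35301273 -0.28100835] [ 0.41553013 -0.27242757]
scene 271 -0.37612379029060444 -0.28648621054489226 x 0.3306570411435172 0.32049282232462906 0.33734721562702724 world [ 0.40513822 -0.23443572] ztop [0.08350581 0.08737355]
stand [ 0.30483808 -0.45968564] [ 0.35500718 -0.27931324] [ 0.41431428 -0.27151879]
top -0.2 104 [[0.568, 0.085], [0.569, 0.078], [0.569, 0.076], [0.57, 0.101], [0.57, 0.101]]
top -0.18 94 [[0.564, 0.09], [0.567, 0.093], [0.571, 0.091], [0.571, 0.089], [0.572, 0.085]]
top -0.16 97 [[0.555, 0.113], [0.555, 0.111], [0.555, 0.107], [0.556, 0.105], [0.559, 0.109]]
top -0.14 94 [[0.555, 0.111], [0.556, 0.106], [0.559, 0.111], [0.559, 0.111], [0.559, 0.104]]
top -0.12 102 [[0.558, 0.119], [0.559, 0.112], [0.559, 0.108], [0.559, 0.105], [0.562, 0.113]]
top -0.1 110 [[0.562, 0.114], [0.562, 0.114], [0.562, 0.11], [0.566, 0.107], [0.566, 0.106]]
top -0.08 104 [[0.565, 0.11
[... 398 characters left out ...]
102], [0.572, 0.104], [0.574, 0.104]]
scene -0.16 134 [[0.55, 0.108], [0.551, 0.111], [0.551, 0.114], [0.552, 0.11], [0.552, 0.101]]
scene -0.14 134 [[0.552, 0.112], [0.553, 0.11], [0.554, 0.11], [0.554, 0.109], [0.556, 0.106]]
scene -0.12 127 [[0.555, 0.107], [0.556, 0.111], [0.557, 0.108], [0.557, 0.113], [0.557, 0.115]]
scene -0.1 125 [[0.556, 0.11], [0.557, 0.111], [0.558, 0.111], [0.559, 0.11], [0.559, 0.109]]
scene -0.08 127 [[0.559, 0.11], [0.561, 0.11], [0.563, 0.113], [0.563, 0.114], [0.563, 0.096]]
scene -0.06 119 [[0.562, 0.11], [0.563, 0.11], [0.564, 0.113], [0.564, 0.108], [0.566, 0.109]]
scene -0.04 94 [[0.575, 0.101], [0.578, 0.1], [0.582, 0.1], [0.586, 0.101], [0.587, 0.101]]
```

View pics/c7.png

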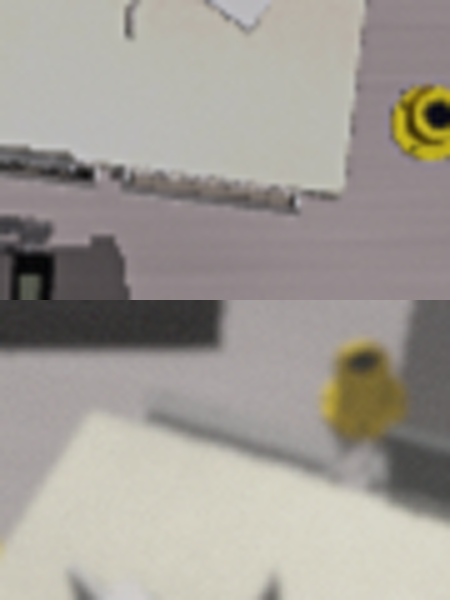

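```bash
python3 -m inch '[[40,0,-15,0,0,0,8],[40,2,-25,0,0,0,10],[40,2,-25,0,0,0,10],[40,2,-25,0,0,0,10],[40,2,-25,0,0,0,10],[40,2,-25,0,0,0,10],[40,1,-25,0,0,0,10],[40,0,-25,0,0,0,10],[40,0,0,0,0,0,0]]'; python3 - <<'E'
from h import *
from scipy.spatial.transform import Rotation as R
o=get_obs();M=R.from_euler('xyz',o['ee_rot']).as_matrix();print(o['q'].round(2),np.round(M,3).tolist(),np.rad2deg(np.arctan2(M[1,1],M[0,1])))
G=np.array([[0,.9659,-.2588],[0,.2588,.9659],[-1,0,0]]).T
G=np.stack([[0,0,-1],[.9659,.2588,0],np.cross([0,0,-1],[.9659,.2588,0])],1)
print(R.from_matrix(G@M.T).as_rotvec(degrees=True))
E
```

```text
clock: 9.52
tool_pos: [0.411, -0.2145, 0.1816]
ee_rot: [2.3, 1.558, 1.001]
contact_force: [-0.3, 0.1, -0.5]
grip_width: 0.468
[ 0.59  0.23 -0.27  2.09  0.07  0.83  0.56] [[0.007, 0.963, 0.269], [0.01, 0.269, -0.963], [-1.0, 0.009, -0.008]] 15.592628860342142
[-0.59179664  0.3833293  -0.59544797]
```

```bash
python3 -m inch '[[40,-3,-12,-20,-0.6,0.4,-0.6],[40,-2,-9,-25,0,0,0],[40,0,-1,-25,0,0,0],[40,0,0,0,0,0,0]]'; python3 - <<'E'
from h import *
o=get_obs()
a=snap('top','t4')[0];b=snap('scene','s4')[0]
x=cv2.resize(a[190:270,280:380,::-1],None,fx=4,fy=4);y=cv2.resize(b[110:190,130:230,::-1],None,fx=4,fy=4)
cv2.imwrite('pics/c8.png',np.hstack([x,y]))
E
```

```text
clock: 10.02
tool_pos: [0.4096, -0.2286, 0.1103]
ee_rot: [2.301, 1.568, 0.991]
contact_force: [0.3, 0.0, 0.4]
grip_width: 0.468
```

View pics/c8.png

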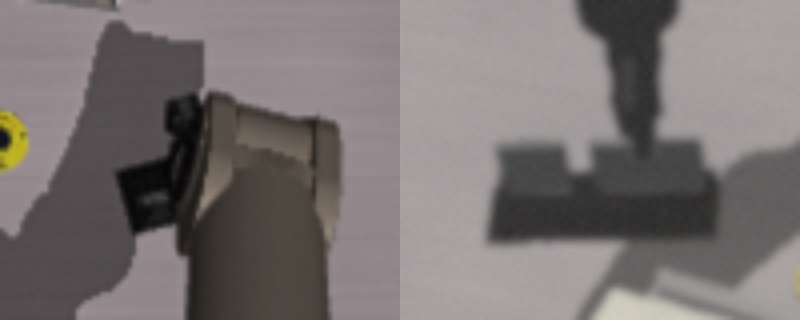

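The fingers are above the middle of the wide holder, at crop (645,150). Next I descend and grip.

```bash
python3 -m inch '[[40,-4,-6,-3,0,0,0],[40,-1,-1,-20,0,0,0],[40,0,0,-18,0,0,0],[40,0,0,-3,0,0,0],[40,0,0,0,0,0,0]]'
```

```text
clock: 10.75
tool_pos: [0.4085, -0.2384, 0.0715]
ee_rot: [1.047, 1.558, -0.264]
contact_force: [-0.1, 0.2, 0.1]
grip_width: 0.47
```

```bash
python3 -m inch '[[40,-3,2,-6,0,0,0],[40,-1,1,-4,0,0,0],[15,0,0,0,0,0,0],[0,0,0,0,0,0,0],[0,0,0,0,0,0,0],[0,0,0,0,0,0,0],[0,0,0,0,0,0,0],[0,0,0,0,0,0,0]]'
```

```text
clock: 11.75
tool_pos: [0.4043, -0.2359, 0.0624]
ee_rot: [0.971, 1.556, -0.341]
contact_force: [0.4, 0.2, 0.1]
grip_width: 0.083
```

```bash
python3 -m inch '[[0,0,0,10,0,0,0],[0,0,0,20,0,0,0],[0,0,0,30,0,0,0],[0,0,0,40,0,0,0],[0,0,0,40,0,0,0],[0,10,10,30,0,0,-4],[0,20,20,0,0,0,-5],[0,20,15,0,0,0,-5],[0,20,15,0,0,0,-5],[0,20,15,0,0,0,-4],[0,20,15,0,0,0,0],[0,0,0,0,0,0,0]]'; cat > st.py <<'E'
from h import *
from scipy.spatial.transform import Rotation as R
def state(yaw=-7.7,C=(.5705,-.113,.074)):
    o=get_obs();M=R.from_euler('xyz',o['ee_rot']).as_matrix()
    c,s=np.cos(np.deg2rad(yaw)),np.sin(np.deg2rad(yaw));y=[c,s,0];x=[0,0,-1]
    G=np.stack([x,y,np.cross(x,y)],1)
    A=np.array([[c,-s,0],[s,c,0],[0,0,1]])
    print('turn',R.from_matrix(G@M.T).as_rotvec(degrees=True).round(2),'tcp in channel mm',(1000*A.T@(o['tool_pos']-C)).round(1),'foot z',round(1000*(o['tool_pos'][2]-.0564-C[2]),1),'F',o['contact_force'].round(1),'grip',round(o['grip_width'],3),o['clock'])
E
python3 - <<'E'
from st import *
state()
a=snap('top','top5')[0];b=snap('scene','scene5')[0]
x=cv2.resize(a[130:240,240:350,::-1],None,fx=3.5,fy=3.5);y=cv2.resize(b[110:220,150:260,::-1],None,fx=3.5,fy=3.5)
cv2.imwrite('pics/c9.png',np.hstack([x,y]))
E
```

```text
clock: 13.25
tool_pos: [0.5175, -0.1415, 0.2469]
ee_rot: [1.181, 1.547, -0.545]
contact_force: [0.5, -0.1, -0.7]
grip_width: 0.084
turn [0.69 1.16 1.22] tcp in channel mm [-48.7 -35.3 172.9] foot z 116.5 F [ 0.5 -0.1 -0.7] grip 0.084 13.25
```

View pics/c9.png

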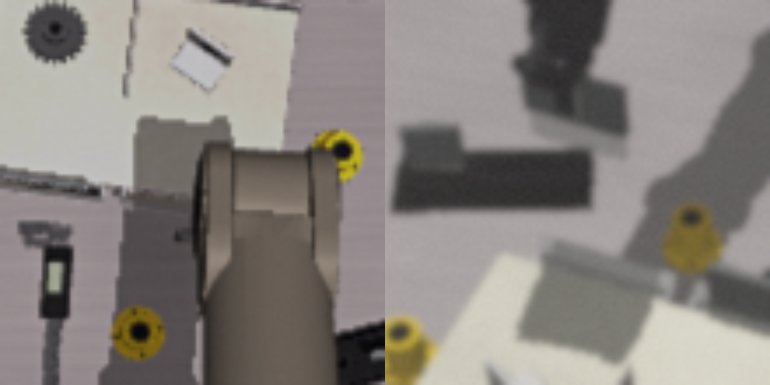

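```bash
python3 -m inch '[[0,20,14,0,0.7,1.2,1.2],[0,20,14,-10,0,0,0],[0,10,3,-20,0,0,0],[0,4,1,-20,0,0,0],[0,0,0,0,0,0,0]]'; python3 - <<'E'
from st import *
state()
E
```

```text
clock: 13.98
tool_pos: [0.5661, -0.1174, 0.1942]
ee_rot: [-0.88, 1.563, -2.596]
contact_force: [-0.6, 0.3, -0.2]
grip_width: 0.084
turn [ 0.23 -0.38  0.62] tcp in channel mm [ -3.7  -4.9 120.2] foot z 63.8 F [-0.6  0.3 -0.2] grip 0.084 13.975
```

Foot is 64 mm above the seat. I'll measure the held holder against the installed row, which shares the same camera bias.

```bash
python3 -m inch '[[0,2.5,4,-8,0.2,-0.4,0.6],[0,0,0,0,0,0,0]]'; python3 - <<'E'
from st import *
from m import both,sel,rect
state()
a=snap('top','top6')[0];b=snap('scene','scene6')[0]
w=both('6')['scene'][1]
i=camera_info('scene')
# back-face planes in channel frame: shelf holders vs held
yaw=np.deg2rad(-7.7);c,s=np.cos(yaw),np.sin(yaw);A=np.array([[c,-s,0],[s,c,0],[0,0,1]])
L=(w-np.array([.5705,-.113,.074]))@A*1000
for n,y0,z in(('held',0,(60,135)),('bay2',140,(32,74)),('bay3',280,(32,74))):
    m=(abs(L[...,1]-y0)<60)&(abs(L[...,0])<25)&(L[...,2]>z[0])&(L[...,2]<z[1]);q=L[m]
    if len(q)<20:print(n,len(q));continue
    cc=np.linalg.lstsq(np.c_[q[:,1]-y0,q[:,2],np.ones(len(q))],q[:,0],rcond=None)[0]
    print(n,len(q),'x med',np.median(q[:,0]).round(2),'slope y,z deg',np.rad2deg(cc[:2]).round(2),'y',np.percentile(q[:,1],[1,99]).round(1),'z',np.percentile(q[:,2],[1,99]).round(1))
cv2.imwrite('pics/c10.png',cv2.resize(b[110:230,150:310,::-1],None,fx=4.8,fy=4.8,interpolation=2))
E
```

```text
clock: 14.22
tool_pos: [0.568, -0.1145, 0.1861]
ee_rot: [0.759, 1.57, -0.947]
contact_force: [-0.3, 0.0, -0.9]
grip_width: 0.082
turn [0.05 0.04 0.08] tcp in channel mm [ -2.3  -1.8 112.1] foot z 55.7 F [-0.3  0.  -0.9] grip 0.082 14.225
held 412 x med 0.08 slope y,z deg [-1.28  4.69] y [-44.6  43.8] z [ 61.1 134.3]
bay2 317 x med 0.64 slope y,z deg [-0.64  5.12] y [ 83.7 196.1] z [32.3 73.8]
bay3 346 x med 0.56 slope y,z deg [-0.84  4.72] y [223.8 336. ] z [32.4 73.5]
```

View pics/c10.png

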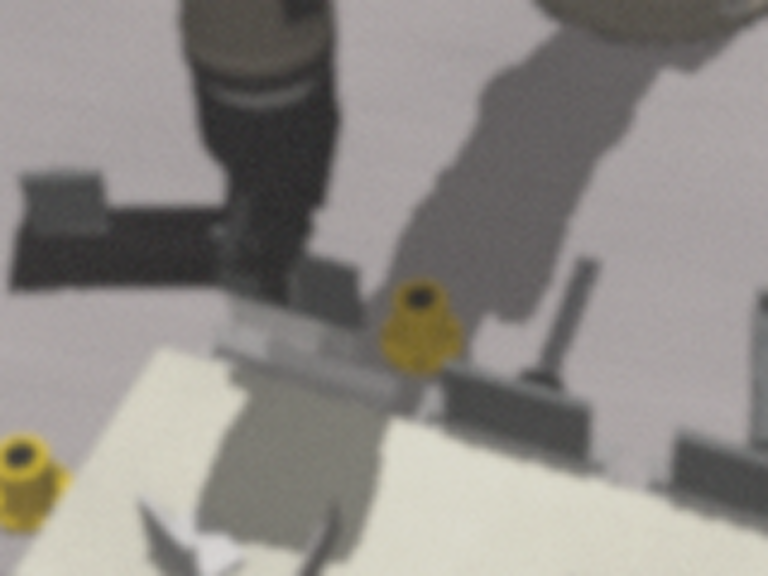

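The held holder lines up with the installed row: x within 0.5 mm, yaw within 0.6°, y centred. I descend in small steps and watch the force.

```bash
python3 -m inch '[[0,0.3,1,-12,0,0,0],[0,0,0,-10,0,0,0],[0,0,0,-6,0,0,0],[0,0,0,0,0,0,0]]'; python3 -c "from st import *;state()"
```

```text
clock: 14.82
tool_pos: [0.569, -0.1138, 0.1574]
ee_rot: [1.171, 1.568, -0.537]
contact_force: [0.4, -0.3, -0.5]
grip_width: 0.086
turn [0.1  0.16 0.11] tcp in channel mm [-1.4 -1.  83.4] foot z 27.0 F [ 0.4 -0.3 -0.5] grip 0.086 14.825
```

```bash
python3 -m inch '[[0,0,0,-3,0,0,0],[0,0,0,-3,0,0,0],[0,0,0,0,0,0,0]]'; python3 -c "from st import *;state()"
```

```text
clock: 15.2
tool_pos: [0.5693, -0.1138, 0.1513]
ee_rot: [1.237, 1.567, -0.47]
contact_force: [-1.0, 0.5, -0.2]
grip_width: 0.089
turn [0.1  0.2  0.11] tcp in channel mm [-1.1 -1.  77.3] foot z 20.9 F [-1.   0.5 -0.2] grip 0.089 15.2
```

```bash
python3 -m inch '[[0,0,0,-3,0,0,0],[0,0,0,-3,0,0,0],[0,0,0,0,0,0,0]]'; python3 -c "from st import *;state()"; python3 -m inch '[[0,0,0,-3,0,0,0],[0,0,0,-2,0,0,0],[0,0,0,0,0,0,0]]'; python3 -c "from st import *;state()"
```

```text
clock: 15.58
tool_pos: [0.5689, -0.1138, 0.1454]
ee_rot: [1.063, 1.567, -0.644]
contact_force: [0.3, -0.6, -0.5]
grip_width: 0.084
turn [0.11 0.15 0.1 ] tcp in channel mm [-1.5 -1.  71.4] foot z 15.0 F [ 0.3 -0.6 -0.5] grip 0.084 15.575
clock: 15.95
tool_pos: [0.5689, -0.1138, 0.141]
ee_rot: [1.001, 1.567, -0.706]
contact_force: [-1.6, -0.2, -0.4]
grip_width: 0.086
turn [0.13 0.16 0.09] tcp in channel mm [-1.5 -1.  67. ] foot z 10.6 F [-1.6 -0.2 -0.4] grip 0.086 15.95
```

```bash
python3 - <<'E'
from h import *
b=snap('scene','scene7')[0]
cv2.imwrite('pics/c11.png',cv2.resize(b[130:220,170:290,::-1],None,fx=6,fy=6,interpolation=2))
E
python3 -m inch '[[0,0,0,-2,0,0,0],[0,0,0,-2,0,0,0],[0,0,0,0,0,0,0]]'; python3 -c "from st import *;state()"
```

```text
clock: 16.38
tool_pos: [0.5689, -0.1137, 0.1372]
ee_rot: [1.029, 1.567, -0.678]
contact_force: [-1.3, -0.3, 2.5]
grip_width: 0.085
turn [0.14 0.17 0.09] tcp in channel mm [-1.5 -0.9 63.2] foot z 6.8 F [-1.3 -0.3  2.5] grip 0.085 16.375
```

View pics/c11.png

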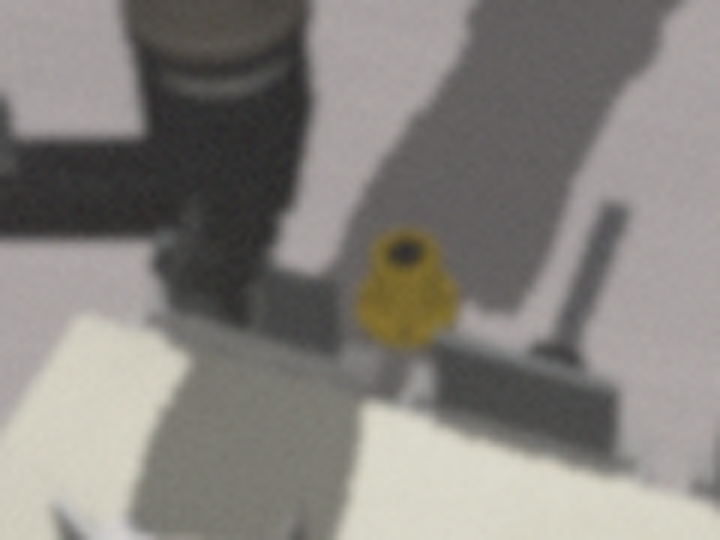

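```bash
python3 -m inch '[[0,0,0,-2,0,0,0],[0,0,0,-1.5,0,0,0],[0,0,0,0,0,0,0]]'; python3 -c "from st import *;state()";  python3 -m inch '[[0,0,0,-1.5,0,0,0]]'; python3 -c "from st import *;state()";
```

```text
clock: 16.75
tool_pos: [0.5689, -0.1137, 0.1333]
ee_rot: [1.036, 1.567, -0.671]
contact_force: [-1.7, 1.0, 2.2]
grip_width: 0.087
turn [0.13 0.17 0.09] tcp in channel mm [-1.5 -0.9 59.3] foot z 2.9 F [-1.7  1.   2.2] grip 0.087 16.75
clock: 16.88
tool_pos: [0.5689, -0.1137, 0.1317]
ee_rot: [1.035, 1.567, -0.672]
contact_force: [-2.5, -0.4, 2.8]
grip_width: 0.089
turn [0.13 0.17 0.09] tcp in channel mm [-1.5 -0.9 57.7] foot z 1.3 F [-2.5 -0.4  2.8] grip 0.089 16.875
```

```bash
for i in 1; do python3 -m inch '[[0,0,0,-1,0,0,0]]'; done; python3 -c "from st import *;state()"; python3 -m inch '[[0,0,0,-1,0,0,0]]';python3 -c "from st import *;state()"
```

```text
clock: 17.0
tool_pos: [0.5689, -0.1137, 0.1306]
ee_rot: [1.042, 1.567, -0.664]
contact_force: [-1.5, 0.0, 3.8]
grip_width: 0.085
turn [0.13 0.17 0.08] tcp in channel mm [-1.5 -0.9 56.6] foot z 0.2 F [-1.5  0.   3.8] grip 0.085 17.0
clock: 17.12
tool_pos: [0.5691, -0.1135, 0.1304]
ee_rot: [1.033, 1.567, -0.674]
contact_force: [-5.4, 1.7, 16.2]
grip_width: 0.084
turn [0.14 0.17 0.08] tcp in channel mm [-1.3 -0.6 56.4] foot z -0.0 F [-5.4  1.7 16.2] grip 0.084 17.125
```

```bash
python3 - <<'E'
from st import *
for k in range(4):
    snap('scene','scene8');state()
E
```

```text
turn [0.14 0.18 0.08] tcp in channel mm [-1.3 -0.7 56.5] foot z 0.1 F [-4.   1.1  9.9] grip 0.088 17.175
turn [0.14 0.18 0.08] tcp in channel mm [-1.3 -0.7 56.4] foot z 0.0 F [-5.   1.3  9.7] grip 0.087 17.225
turn [0.14 0.18 0.07] tcp in channel mm [-1.3 -0.7 56.5] foot z 0.1 F [-4.6  1.8 10.5] grip 0.081 17.275
turn [0.14 0.18 0.07] tcp in channel mm [-1.4 -0.7 56.4] foot z 0.0 F [-4.2  1.  10.1] grip 0.084 17.325
```

```bash
python3 -m inch '[[0,0,0,-1.7,0,0,0]]'; python3 - <<'E'
from st import *
from m import both,sel
state()
for k in range(12):
    p,d=camera('scene')
    if k%3==2: state()
a=snap('top','top9')[0];b=snap('scene','scene9')[0]
state()
w=both('9')['scene'][1]
yaw=np.deg2rad(-7.7);c,s=np.cos(yaw),np.sin(yaw);A=np.array([[c,-s,0],[s,c,0],[0,0,1]])
L=(w-np.array([.5705,-.113,.074]))@A*1000
for n,y0 in(('held',0),('bay2',140),('bay3',280)):
    m=(abs(L[...,1]-y0)<60)&(abs(L[...,0])<25)&(L[...,2]>38)&(L[...,2]<110);m&=(abs(L[...,1]-y0)>18);q=L[m]
    cc=np.linalg.lstsq(np.c_[q[:,1]-y0,q[:,2],np.ones(len(q))],q[:,0],rcond=None)[0]
    print(n,len(q),'x',np.median(q[:,0]).round(2),'slopes',np.rad2deg(cc[:2]).round(2),'ztop',np.percentile(q[:,2],[95,98]).round(1),'y',np.percentile(q[:,1]-y0,[1,99]).round(1))
for n,(p,w) in both('9').items():
    q=w[sel(w,(.36,.48),(.14,.26),(.035,.07))];print('bushing',n,len(q),q.mean(0).round(3))
x=cv2.resize(a[110:260,150:350,::-1],None,fx=2.4,fy=2.4);y=cv2.resize(b[110:260,150:290,::-1],None,fx=2.4,fy=2.4)
cv2.imwrite('pics/c12.png',cv2.resize(np.hstack([x,y]),(800,355)))
E
```

```text
clock: 17.45
tool_pos: [0.5692, -0.1134, 0.1303]
ee_rot: [0.956, 1.566, -0.75]
contact_force: [-8.7, 1.1, 22.2]
grip_width: 0.085
turn [0.17 0.19 0.07] tcp in channel mm [-1.2 -0.6 56.3] foot z -0.1 F [-8.7  1.1 22.2] grip 0.085 17.45
turn [0.17 0.19 0.07] tcp in channel mm [-1.3 -0.6 56.4] foot z -0.0 F [-6.8  1.6 16.5] grip 0.082 17.6
turn [0.18 0.19 0.07] tcp in channel mm [-1.3 -0.6 56.3] foot z -0.1 F [-6.2  1.4 16.5] grip 0.089 17.75
turn [0.17 0.19 0.07] tcp in channel mm [-1.3 -0.6 56.4] foot z -0.0 F [-6.2  0.8 16.6] grip 0.085 17.9
turn [0.17 0.19 0.07] tcp in channel mm [-1.3 -0.6 56.3] foot z -0.1 F [-6.   1.  16.4] grip 0.085 18.05
turn [0.18 0.19 0.07] tcp in channel mm [-1.3 -0.6 56.4] foot z -0.0 F [-7.2  1.5 16.7] grip 0.087 18.15
held 143 x 0.66 slopes [-0.69 -0.12] ztop [81.3 82.3] y [-44.6  49.6]
bay2 224 x 0.39 slopes [-0.11  0.22] ztop [81.3 82.3] y [-49.2  44.5]
bay3 238 x 0.45 slopes [-0.55 -1.55] ztop [80.9 82.2] y [-44.9  45.4]
bushing top 80 [0.423 0.194 0.049]
bushing scene 119 [0.424 0.195 0.048]
```

View pics/c12.png

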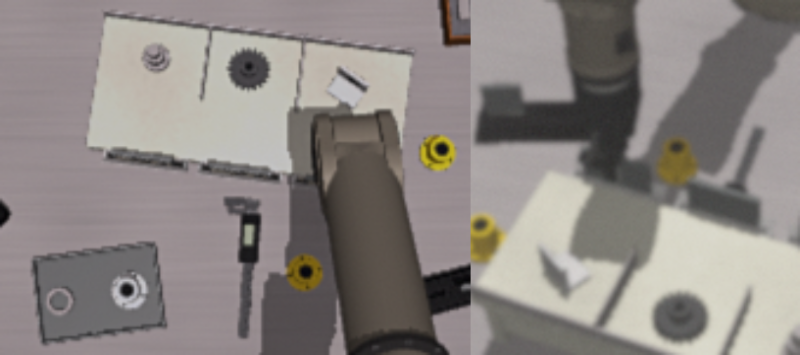

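The held holder is level with its installed neighbours (same top height, x and tilt). The push is steady at 16.5 N, the bushing is upright in the tray, and nothing else has moved. I'm handing in.

```bash
python3 -c "from rig import close_job;print(close_job())"
```

```text
the job is handed in; nothing more can be done
None
```

I set the aluminium bushing upright in the free half of the grey tray and let go of it. Then I pushed the wide label holder, label facing out, into the empty bay until it was fully home on the seat. I handed in at 18.15 s, still gripping it and pressing down.

- **Holder:** its foot is within 0.1 mm of the seat by the arm's own reading. It matches its two neighbours in top height, and within about 0.3 mm in x and 0.6° in line. The tilt fit is noisier, but it lies between the neighbours' values. Sideways, its visible points ran from -45 to +50 mm for a 90 mm pocket. The arm reads it within 1 mm of the middle, and neighbour bay 2 showed similar stray edge points.
- **Push:** the wrist force held steady at 16.5 N downward, with a peak reading of 22 N. The seat's share can't be read directly. I estimate 10–14 N after taking off the sprung strip. There was also about 6–7 N sideways, towards the lip.
- **Bushing:** both cameras put its top about 49 mm above the table, at (0.423, 0.195) m, as expected for standing upright on the tray floor.
- **Label:** I never saw it directly. I took it to face the robot because the rear camera saw only the grey back, as with the installed holders.
- **Everything else:** in the final pictures nothing else appeared to have moved. I checked this by eye; the arm hid part of the view.

No check failed.

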